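Seat a gland locknut in the jig's pocket and close the keeper

ROBOT

A 6-joint arm with a two-finger parallel gripper is mounted at the origin on the work surface. World frame = base frame: x ahead of the robot, y to its left, z up, the work surface at z = 0. Lengths are in mm, angles in rad, forces in N, time in s.
With the tool pointing down it reaches from about 300 to 875 mm from the base axis. Payload 6.4 kg.
Tool frame: the origin (TCP) lies at the very end of the fingers, on their centre line; the grasp point (between the pads) lies 19 mm behind it; z points along the fingers, y is the line along which they close (so a half turn about z gives the same grasp; the last joint's range is limited). The gripper opens to 85 mm and grips with 20 to 120 N. Pads are 22 mm wide; open, the fingers measure 114 mm over their backs; the gripper's body (76 mm by 85 mm) begins 54 mm behind the grasp point. The pads swing forward as they close: fully open they stand 13 mm farther back than shut.
Start: joints at [1.095, 0.181, 1.607, -0, 1.354, -0.206], TCP at [153.247, 554.217, 231.288] pointing down, gripper open.
Joint ranges: [-2.99, 2.99], [-0.89, 2.07], [0.3, 2.58], [-1.14, 4.28], [0, 2.63], [-3.12, 3.12]. Speed limits (rad/s): [2.57, 2.57, 3.01, 3.14, 3.14, 3.14].

INTERFACE

Orientations are given as a rotation vector (axis times angle).
In Python, from bench import telemetry, imaging, workorder, finder gives the robot as it stands.
- The arm moves only by the tool carry_out, never from a script. Its argument "deltas" is a list of rows, each an object of numbers: "gripper": the closure, from -1 (fully open) to 1 (shut); "tx", "ty", "tz": the shift along the tool's x, y, z in mm; "wx", "wy", "wz": the turn, a rotation vector about the tool's x, y, z in degrees. A call has exactly 8 rows; each row is the pose to reach, as a shift and turn from the pose commanded when the call began, along the tool's axes at that moment; what a row does not reach only later rows make up. A row lasts 1/12 s, in which the tool goes at most 41.7 mm and 7.16 degrees, less where a joint would pass 70% of its speed; a pose out of reach is approached as far as the arm can. A call with a gripper value outside its range is refused whole. The fingers move at their own pace and stop on an object; "squeeze" is the grip in N (left out, the last holds). Time passes only in rows, so rows that repeat a pose let the fingers close, or fill a call up. It gives the time, the measured TCP pose, the force, the opening and the grip force at its end, in the units of the state.
- telemetry.state(): the state, without advancing time (a new reading comes with each control period).
- imaging.camera(name): name is "scene" or "side" or "wrist"; returns the picture (420x560x3 uint8, blue, green, red); there is no depth.
- imaging.camera_info(name): a dict with "fx", "fy", "cx", "cy" (pixels), "world_from_camera" (4x4, takes a point from camera to world coordinates); the wrist camera has in their place "hand_eye" (4x4, takes a point from camera to tool coordinates, whose origin is the TCP and whose axes are the flange's). Camera axes: x right, y down, z forward; pixel columns grow to the right and rows downward; lengths in mm; the calibration is good to about 2 mm. A picture is of the moment at which its call begins: read the wrist's pose just before it. camera_info takes no time and is no camera call.
- workorder.job_done(): hands the job in; it is judged then, once.
Trained networks look in the newest picture that a camera, given by its name, has taken for a name from the list of things; names that differ only in an ending like _2 or _b are one class to them, and where a whole thing is asked for, a point or a joint stands for the part that bears it (a point fixed in the world has none). Each returns a list of dicts, best first, with "confidence" (0 to 1); they miss things now and then, are a little off and sometimes report something else, mostly with a low value. They report only what shows in the picture. A call takes as long as a camera call. They do not tell look-alikes from the thing itself.
- finder.cut_out(query, camera): "region" (420x560 bool, what is visible of it) and "bbox" ([centre column, centre row, width, height] in pixels, round what is visible of it).
The state is a dict: "t": time; "q": joint angles; "qvel": joint speeds; "joint_torque": joint torques, N m; "tcp_pos": TCP position; "orientation": TCP orientation; "contact_force": force on the tool from outside, world axes, zero at the start; "ft_torque": the same for the moment, N m; "finger_gap": finger opening in mm; "gripper_force": force on a finger pad.
Only numpy, scipy, OpenCV 4.12 (cv2) and the standard library are available. Lean on these libraries where they do the work, as an engineer would, in place of code of your own. Each camera call takes 0.05 s, during which the arm holds its last target. There are 200 camera calls.

TASK

Slide the brass locknut across the jig's plate into the round pocket, keeping it down on the plate and nudging it gently (the fingers must never press or squeeze it with more than about 15 N), until it lies fully home in the pocket. Then push the red-knobbed keeper forward over the nut as far as it goes, and let go. Leave the black locknut and everything else on the bench where it is.

Things in the scene. Friction and masses are not known exactly. Their poses are not given: they have to be found in the camera images.
- jig: Assembly jig fixed to the bench: dark steel base 285 x 400 x 8 mm (jig x -115 to 170, y +-200 mm) under an aluminium plate 160 x 360 x 18 mm, flat top 26 mm above the jig's underside. Origin: on the underside, below the NOMINAL pocket centre; z up, x towards the keeper. Behind the plate a blue block with steel guide rails (x 77 to 167, y +-50 mm, up to 40 mm above the underside).
- pocket_nominal (a point): Nominal centre of the pocket's mouth, at the height of the plate's top. Round pocket, 74 mm across, 6 mm deep, dark floor. The plate was clamped by eye: plate and pocket are off nominal by up to 8 mm along jig x and up to 14 mm along jig y (not turned, not measured, never the same; firm when pushed), so the true pocket must be found by feel or by eye.
- brass_nut: Brass hex locknut, 60 mm across flats, 69 over corners, bore 48 mm, 12 mm thick, 0.13 kg, flat and loose on the plate, 90 to 130 mm to one side (jig y) of the pocket. Origin: centre of its underside; 26 mm above the jig's underside on the plate, 20 mm when seated (then 6 mm proud). Closed fingers fit in its bore. In the pocket it has 2 mm play all round and stops dead at the wall: stop pushing at once.
- black_nut: Black plastic locknut of the same size, light, on the plate on the other side of the pocket. Not to be moved. Origin: centre of its underside.
- keeper (a joint): Travel of the keeper in m: 0 fully back, 0.075 fully forward at its end stop over the pocket; it moves along the jig's -x as it grows. About 2.5 N of friction; it stays where it is left. Starts between 0 and 0.010.
- keeper_knob (a point): Centre of the top of the keeper's red knob, an upright cylinder 18 mm across, 30 mm tall, top 45 mm above the plate, at jig y = 0, x = 125 mm (fully back) to 50 mm (fully forward). The keeper is a steel tongue 40 mm wide, 6 mm thick, 9 mm above the plate: it passes over a seated nut only. Its tip is 70 mm ahead (jig -x) of the knob's centre, its tail 50 mm behind.
- gland: White plastic cable gland, 30 mm across, 32 mm tall, standing on the plate's robot-side edge near the pocket. Not to be moved. Origin: centre of its underside.
- driver: Bystander: screwdriver lying on the bench, orange handle.
- socket_box: Bystander: round white plastic wall box, 80 mm across, 40 mm high.
- breaker_box: Bystander: carton 90 x 75 x 70 mm with a red band.
- lamp_box: Bystander: carton 70 x 70 x 110 mm with a blue band.
- spool: Bystander: empty white spool, 80 mm across, 50 mm high.
Mind the look-alikes: they are no part of the job. There is more than one size of the brass_nut; the job needs the smallest.

How it is judged (in metres and radians):
On the way, in this order (a step that is already met when the one before it is completed fails the run):
1. the brass nut has dropped fully into the pocket, keeper still back (z of brass_nut in the frame of jig between 0.017 and 0.0217 m and horizontal distance between brass_nut and jig below 0.025 m and angle between brass_nut's own z axis and vertical below 0.06 rad and value of joint keeper below 0.03 m), for 0.2 s.
2. the keeper is fully forward over the nut (value of joint keeper above 0.071 m), for 0.2 s.
At the end, for the whole second after the job is handed in: The brass nut lies flat (within 3 degrees) at the bottom of the pocket (underside no more than 1.7 mm above the pocket floor) and at rest, the keeper is at least 71 mm forward of its 75 mm travel, and the black nut (15 mm) and the bystanders (20 mm) are where they were (z of brass_nut in the frame of jig between 0.017 and 0.0217 m and horizontal distance between brass_nut and jig below 0.025 m and angle between brass_nut's own z axis and vertical below 0.06 rad and value of joint keeper above 0.071 m and linear speed of brass_nut below 0.01 m/s and distance of black_nut from where it was at the start of the episode below 0.015 m and distance of each of gland, driver, socket_box, breaker_box, lamp_box, spool from where it was at the start of the episode below 0.02 m); the robot touches nothing.
It fails at once if the fingers press on the brass nut with more than 15 N (contact force between the fingers and brass_nut above 15 N).
It fails at once if the brass nut is lifted more than 8 mm off the plate (z of brass_nut in the frame of jig above 0.034 m).
It fails at once if the black nut is pushed more than 15 mm away (distance of black_nut from where it was at the start of the episode above 0.015 m).
It fails at once if a bystander is pushed more than 20 mm away or knocked over (distance of any of gland, driver, socket_box, breaker_box, lamp_box, spool from where it was at the start of the episode above 0.02 m).
It also fails if it takes over 45 s, if anything falls off the work surface, if the arm or the gripper's body presses on something with over 40 N, if the wrist force passes 120 N, or if a joint passes its speed limit or range.

## Working session

There is one attempt and no reset: what is moved stays moved. The work goes in short steps, Python scripts to look and compute and a tool call to move; the robot and the scene stay as the last step left them, time stands still between calls to the robot, and variables do not carry over. Pictures are saved under pics/ and viewed, at most 10 in all, crops included, and the job is handed in when it is done.

Besides the shell and the picture viewer there is one more tool, called after ">>>" as a command line: name --argument value ..., lists and objects as JSON in quotes. carry_out: Moves the arm, as the interface text tells. Its arguments: {"type":"object","properties":{"deltas":{"type":"array"},"squeeze":{"type":"number"}},"required":["deltas"]}

```bash
mkdir -p pics
cat > h.py <<'E'
import numpy as np, cv2
from bench import telemetry, imaging, workorder, finder
from scipy.spatial.transform import Rotation as R
def T():
    s=telemetry.state(); M=np.eye(4); M[:3,:3]=R.from_rotvec(s["orientation"]).as_matrix(); M[:3,3]=s["tcp_pos"]; return M
def cam(n):
    i=imaging.camera_info(n); M=i["world_from_camera"] if "world_from_camera" in i else T()@np.array(i["hand_eye"])
    return i,np.array(M)
def px2w(n,u,v,z):
    i,M=cam(n); d=M[:3,:3]@np.array([(u-i["cx"])/i["fx"],(v-i["cy"])/i["fy"],1]); return M[:3,3]+d*(z-M[2,3])/d[2]
def w2px(n,p):
    i,M=cam(n); c=np.linalg.inv(M)@np.append(p,1); return c[0]/c[2]*i["fx"]+i["cx"],c[1]/c[2]*i["fy"]+i["cy"]
E
python3 - <<'E'
from h import *
a=imaging.camera("scene");b=imaging.camera("side")
cv2.imwrite("pics/scene.png",a);cv2.imwrite("pics/side.png",b)
s=telemetry.state();print(s["t"],s["tcp_pos"],s["orientation"])
print(T()[:3,:3].round(3))
for n in("scene","side"):
    i,M=cam(n);print(n,i["fx"],M.round(2).tolist())
    for q in("brass_nut","black_nut","keeper_knob","gland","jig"):
        for r in finder.cut_out(q,n):print(q,round(r["confidence"],2),np.round(r["bbox"]),r["region"].sum())
E
```

```text
0.1 [153.00748974 553.75300244 230.47264869] [-4.22438155e-01 -3.11252281e+00  2.37464585e-03]
[[-0.964  0.267 -0.001]
 [ 0.267  0.964 -0.001]
 [ 0.    -0.002 -1.   ]]
scene 422.8372911807745 [[0.1, 0.78, -0.62, 1367.79], [1.0, -0.08, 0.05, -96.66], [-0.01, -0.62, -0.78, 1140.23], [0.0, 0.0, 0.0, 1.0]]
brass_nut 0.68 [303. 211.  20.  17.] 165
brass_nut 0.49 [356. 188.  25.  21.] 268
black_nut 0.47 [242. 205.  16.  15.] 62
keeper_knob 0.69 [158. 224.  35.  40.] 884
keeper_knob 0.62 [272. 241.  11.  33.] 427
gland 0.46 [281. 194.   4.   6.] 38
jig 0.68 [274. 228. 128.  76.] 4316
side 391.0971949487293 [[0.76, -0.41, 0.5, -56.62], [-0.65, -0.51, 0.57, -617.72], [0.02, -0.76, -0.65, 797.05], [0.0, 0.0, 0.0, 1.0]]
brass_nut 0.67 [248. 182.  25.  17.] 301
brass_nut 0.52 [214. 202.  29.  17.] 313
brass_nut 0.51 [281. 208.  20.  10.] 99
black_nut 0.6 [318. 256.  24.  21.] 137
keeper_knob 0.95 [331. 214.  38.  22.] 381
keeper_knob 0.26 [416. 317.  47.  58.] 1851
jig 0.93 [314. 244. 153. 121.] 4256
jig 0.44 [319. 255.  21.  21.] 186
```

View pics/scene.png

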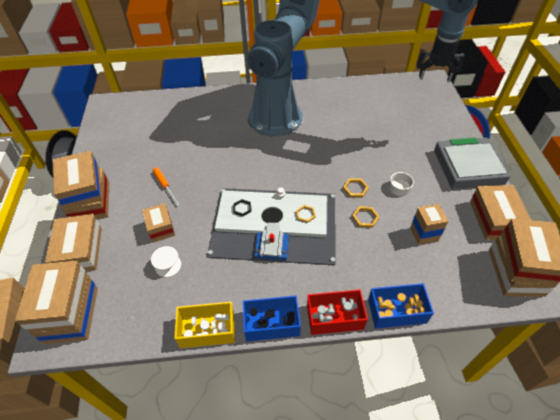

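View pics/side.png

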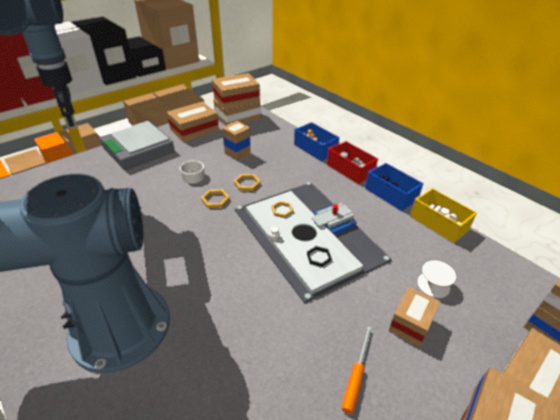

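Scene picture: the brass candidates are the nut on the plate (305,213) and two larger nuts on the bench at (356,187) and (365,216). By the description, the job nut is the one on the plate. The pocket is at (272,215), the black nut at (242,207), the gland at (281,192) and the knob at (271,238).

Run:
```python
from h import *
for k,(u,v),z in [("pocket",(272,215),26),("nut",(305,213),38),("n2",(356,187),12),("n3",(365,216),12),("black",(242,207),38),("gland",(281,189),58),("knob",(271,235),71),("pTL",(219,191),26),("pTR",(335,194),26),("baseBL",(209,254),8),("baseBR",(335,262),8)]:
    print(k,px2w("scene",u,v,z).round(0))
for k,(u,v),z in [("pocket",(304,232),26),("nut",(283,209),38),("black",(319,257),38)]:
    print(k,px2w("side",u,v,z).round(0))
i=imaging.camera_info("wrist");print(i)
```

```text
pocket [523. -57.  26.]
nut [535.  51.  38.]
n2 [420. 248.  12.]
n3 [549. 251.  12.]
black [ 488. -154.   38.]
gland [441. -19.  58.]
knob [633. -68.  71.]
pTL [ 399. -231.   26.]
pTR [456. 165.  26.]
baseBL [ 641. -267.    8.]
baseBR [711. 121.   8.]
pocket [521. -57.  26.]
nut [530.  46.  38.]
black [ 478. -160.   38.]
{'fx': 305.3902507808594, 'fy': 305.3902507808594, 'cx': 279.37051470294466, 'cy': 210.80825118961323, 'hand_eye': array([[ 3.44628714e-04, -9.60847122e-01, -2.77078850e-01,
         6.98600824e+01],
       [ 9.99999940e-01,  3.42010098e-04,  5.77787705e-05,
        -5.15262014e-01],
       [ 3.92471993e-05, -2.77078853e-01,  9.60847182e-01,
        -1.42845169e+02],
       [ 0.00000000e+00,  0.00000000e+00,  0.00000000e+00,
         1.00000000e+00]])}
```

>>> carry_out --deltas '[{"tx": -30, "ty": -26, "tz": 0, "wz": -1, "gripper": 1}, {"tx": -60, "ty": -52, "wz": -2, "gripper": 1}, {"tx": -90, "ty": -78, "wz": -3, "gripper": 1}, {"tx": -120, "ty": -104, "wz": -4, "gripper": 1}, {"tx": -150, "ty": -130, "wz": -5, "gripper": 1}, {"tx": -180, "ty": -156, "wz": -6, "gripper": 1}, {"tx": -210, "ty": -182, "wz": -6, "gripper": 1}, {"tx": -240, "ty": -208, "wz": -6, "gripper": 1}]' --squeeze 20

```text
invalid input at $.deltas[0]: expected keys gripper, tx, ty, tz, wx, wy, wz
```

>>> carry_out --deltas '[{"tx": -30, "ty": -26, "tz": 0, "wx": 0, "wy": 0, "wz": -1, "gripper": 1}, {"tx": -60, "ty": -52, "tz": 0, "wx": 0, "wy": 0, "wz": -2, "gripper": 1}, {"tx": -90, "ty": -78, "tz": 0, "wx": 0, "wy": 0, "wz": -3, "gripper": 1}, {"tx": -120, "ty": -104, "tz": 0, "wx": 0, "wy": 0, "wz": -4, "gripper": 1}, {"tx": -150, "ty": -130, "tz": 0, "wx": 0, "wy": 0, "wz": -5, "gripper": 1}, {"tx": -180, "ty": -156, "tz": 0, "wx": 0, "wy": 0, "wz": -6, "gripper": 1}, {"tx": -210, "ty": -182, "tz": 0, "wx": 0, "wy": 0, "wz": -6, "gripper": 1}, {"tx": -240, "ty": -208, "tz": 0, "wx": 0, "wy": 0, "wz": -6, "gripper": 1}]' --squeeze 20

```text
t: 1.27
tcp_pos: [329.8, 288.2, 231.6]
orientation: [0.258, 3.13, 0.001]
contact_force: [0.6, -0.4, -0.5]
finger_gap: -0.0
gripper_force: 0.0
```

>>> carry_out --deltas '[{"tx": -25, "ty": -26, "tz": 12, "wx": 0, "wy": 0, "wz": 0, "gripper": 1}, {"tx": -50, "ty": -52, "tz": 24, "wx": 0, "wy": 0, "wz": 0, "gripper": 1}, {"tx": -75, "ty": -78, "tz": 36, "wx": 0, "wy": 0, "wz": 0, "gripper": 1}, {"tx": -100, "ty": -104, "tz": 48, "wx": 0, "wy": 0, "wz": 0, "gripper": 1}, {"tx": -125, "ty": -130, "tz": 60, "wx": 0, "wy": 0, "wz": 0, "gripper": 1}, {"tx": -150, "ty": -156, "tz": 72, "wx": 0, "wy": 0, "wz": 0, "gripper": 1}, {"tx": -175, "ty": -182, "tz": 84, "wx": 0, "wy": 0, "wz": 0, "gripper": 1}, {"tx": -200, "ty": -208, "tz": 96, "wx": 0, "wy": 0, "wz": 0, "gripper": 1}]'

```text
t: 1.93
tcp_pos: [493.2, 49.9, 135.0]
orientation: [0.26, 3.13, 0.0]
contact_force: [1.1, 1.2, 0.4]
finger_gap: 0.1
gripper_force: 0.0
```

Run:
```python
from h import *
a=imaging.camera("wrist");cv2.imwrite("pics/w1.png",a)
s=telemetry.state();print(s["t"],s["tcp_pos"]);print(T()[:3,:3].round(3))
for q in("brass_nut","black_nut","keeper_knob","gland"):
    for r in finder.cut_out(q,"wrist"):print(q,round(r["confidence"],2),np.round(r["bbox"]),r["region"].sum())
```

```text
1.9833 [495.6773055   45.06148717 133.17173382]
[[-0.986  0.167  0.001]
 [ 0.167  0.986 -0.003]
 [-0.002 -0.003 -1.   ]]
brass_nut 0.7 [506. 225. 105.  87.] 3988
brass_nut 0.64 [290. 246.  79.  63.] 1330
brass_nut 0.63 [503.  75. 112. 112.] 5316
black_nut 0.89 [ 44. 238.  89.  79.] 2820
black_nut 0.33 [172. 334.  40.  55.] 273
keeper_knob 0.53 [172. 334.  40.  58.] 293
gland 0.67 [179. 166.  39.  41.] 1253
```

View pics/w1.png

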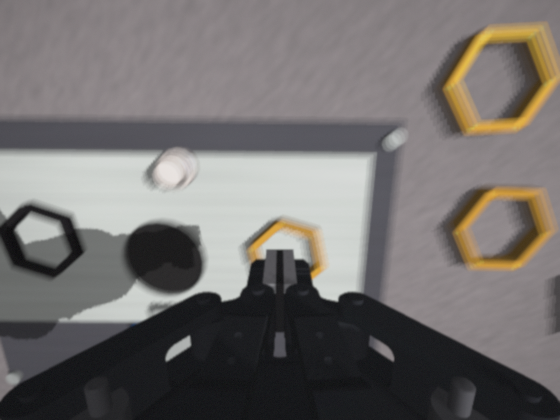

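Wrist picture (slightly blurred): the plate nut is at (287,250) and the pocket at (165,256). The black nut is at (42,240), the gland at (175,170), and the two clearly larger nuts are at (505,228) and (500,78) off the plate. That confirms the choice. I'll shift so the fingers uncover the nut.

>>> carry_out --deltas '[{"tx": -15, "ty": -15, "tz": 0, "wx": 0, "wy": 0, "wz": 0, "gripper": 1}, {"tx": -30, "ty": -30, "tz": 0, "wx": 0, "wy": 0, "wz": 0, "gripper": 1}, {"tx": -45, "ty": -45, "tz": 0, "wx": 0, "wy": 0, "wz": 0, "gripper": 1}, {"tx": -60, "ty": -55, "tz": 0, "wx": 0, "wy": 0, "wz": 0, "gripper": 1}, {"tx": -60, "ty": -55, "tz": 0, "wx": 0, "wy": 0, "wz": 0, "gripper": 1}, {"tx": -60, "ty": -55, "tz": 0, "wx": 0, "wy": 0, "wz": 0, "gripper": 1}, {"tx": -60, "ty": -55, "tz": 0, "wx": 0, "wy": 0, "wz": 0, "gripper": 1}, {"tx": -60, "ty": -55, "tz": 0, "wx": 0, "wy": 0, "wz": 0, "gripper": 1}]'

```text
t: 2.85
tcp_pos: [541.5, -11.0, 135.4]
orientation: [-0.257, -3.131, -0.0]
contact_force: [-0.2, 0.3, 0.6]
finger_gap: -0.1
gripper_force: 0.0
```

```bash
cat >> h.py <<'E'
def rect(n="wrist",z=26,c=(525,0),ppm=2,size=(600,400)):
    "top view at height z in tool-aligned axes: columns along tool y, rows along -tool x; centre c (world)"
    t=T(); H=[]
    W,Hh=size
    src=[];dst=[]
    for a,b in((0,0),(W,0),(W,Hh),(0,Hh)):
        p=np.array([*c,z])+t[:3,1]*(a-W/2)/ppm-t[:3,0]*(b-Hh/2)/ppm; p[2]=z
        src.append(w2px(n,p));dst.append((a,b))
    return cv2.getPerspectiveTransform(np.float32(src),np.float32(dst))
E
python3 - <<'E'
from h import *
a=imaging.camera("wrist")
s=telemetry.state();print(s["t"],s["tcp_pos"]);print(T()[:3,:3].round(3))
Hm=rect(); b=cv2.warpPerspective(a,Hm,(600,400));
for q in("brass_nut",):
    for r in finder.cut_out(q,"wrist"):print(q,round(r["confidence"],2),np.round(r["bbox"]),r["region"].sum())
cv2.imwrite("pics/r1.png",b);cv2.imwrite("w_raw.png",a);np.save("Hm.npy",Hm)
E
```

```text
2.9 [541.65746357 -11.14555132 135.3887904 ]
[[-0.987  0.163 -0.   ]
 [ 0.163  0.987  0.   ]
 [ 0.     0.    -1.   ]]
brass_nut 0.89 [540.  29.  39.  59.] 1519
brass_nut 0.88 [357. 187.  87.  80.] 2294
brass_nut 0.58 [540. 164.  40.  93.] 1916
```

View pics/r1.png

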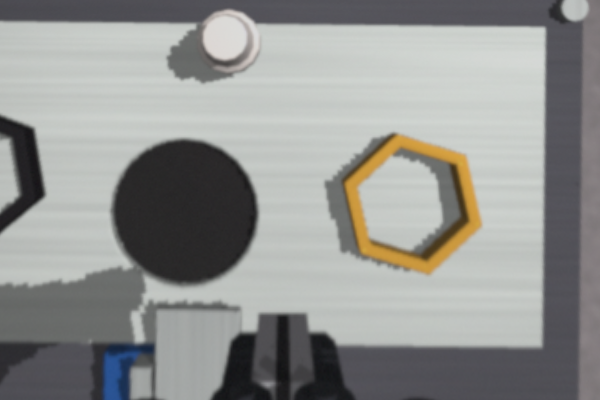

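Top view of the plate: the pocket is a clean dark disc at (185,211), the brass nut is at (412,205), and the gland and keeper tongue are clear of the path. Next I fit both centres.

Run:
```python
from h import *
a=cv2.imread("w_raw.png"); t=T(); c=np.array([525,0])
def world(u,v): return c+t[:2,1]*(u-300)/2-t[:2,0]*(v-200)/2
b=cv2.warpPerspective(a,rect(z=26),(600,400))
m=(b.max(2)<75).astype(np.uint8); m[:,:100]=0;m[:,270:]=0;m[:130]=0;m[290:]=0
cs=max(cv2.findContours(m,cv2.RETR_EXTERNAL,cv2.CHAIN_APPROX_NONE)[0],key=cv2.contourArea)
e=cv2.fitEllipse(cs);print("pocket",e,world(*e[0])); P=world(*e[0])
for z in(38,):
    b=cv2.warpPerspective(a,rect(z=z),(600,400)); h=cv2.cvtColor(b,cv2.COLOR_BGR2HSV)
    m=((h[...,1]>120)&(h[...,2]>140)&(h[...,0]<30)).astype(np.uint8);m[:,:300]=0;m[:100]=0;m[300:]=0;m[:,520:]=0
    cs=max(cv2.findContours(m,cv2.RETR_EXTERNAL,cv2.CHAIN_APPROX_NONE)[0],key=cv2.contourArea)
    hull=cv2.convexHull(cs);M=cv2.moments(hull);g=(M["m10"]/M["m00"],M["m01"]/M["m00"])
    print("nut",g,cv2.minEnclosingCircle(cs),np.sqrt(cv2.contourArea(hull)/4/.866),world(*g)); N=world(*g)
d=P-N;print("tool delta nut->pocket",t[:2,0]@d,t[:2,1]@d)
d=N-t[:2,3];print("tool delta tcp->nut",t[:2,0]@d,t[:2,1]@d)
```

```text
pocket ((184.6912078857422, 211.59426879882812), (139.58834838867188, 141.90614318847656), 135.07516479492188) [521.32331139 -57.82834979]
nut (405.70308739314464, 199.13801975267657) ((405.8594055175781, 198.9389190673828), 67.20472717285156) 58.97752732856938 [533.1883348   52.21515633]
tool delta nut->pocket -6.228121310663505 -110.50593778733236
tool delta tcp->nut 18.82341880917746 61.27254013060899
```

>>> carry_out --deltas '[{"tx": 9, "ty": 30, "tz": 20, "wx": 0, "wy": 0, "wz": 0, "gripper": 1}, {"tx": 19, "ty": 61, "tz": 40, "wx": 0, "wy": 0, "wz": 0, "gripper": 1}, {"tx": 19, "ty": 61, "tz": 60, "wx": 0, "wy": 0, "wz": 0, "gripper": 1}, {"tx": 19, "ty": 61, "tz": 75, "wx": 0, "wy": 0, "wz": 0, "gripper": 1}, {"tx": 19, "ty": 61, "tz": 85, "wx": 0, "wy": 0, "wz": 0, "gripper": 1}, {"tx": 19, "ty": 61, "tz": 92, "wx": 0, "wy": 0, "wz": 0, "gripper": 1}, {"tx": 19, "ty": 61, "tz": 92, "wx": 0, "wy": 0, "wz": 0, "gripper": 1}, {"tx": 19, "ty": 61, "tz": 92, "wx": 0, "wy": 0, "wz": 0, "gripper": 1}]'

```text
t: 3.62
tcp_pos: [533.9, 50.7, 43.6]
orientation: [0.26, 3.131, -0.0]
contact_force: [0.2, -0.8, 0.8]
finger_gap: -0.0
gripper_force: 0.0
```

Run:
```python
from h import *
a=imaging.camera("wrist");cv2.imwrite("pics/w2.png",a[150:350,130:430])
s=telemetry.state();print(s["t"],s["tcp_pos"]);print(w2px("wrist",s["tcp_pos"]))
```

```text
3.6667 [534.33322251  50.57670818  44.04606677]
(np.float64(280.4440476592697), np.float64(264.62447442804194))
```

View pics/w2.png

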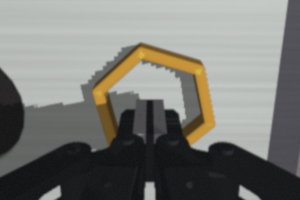

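The crop shows the closed fingertips at (150,105), inside the bore outline, so I can go down.

>>> carry_out --deltas '[{"tx": 0, "ty": 1, "tz": 3, "wx": 0, "wy": 0, "wz": 0, "gripper": 1}, {"tx": 0, "ty": 1, "tz": 6, "wx": 0, "wy": 0, "wz": 0, "gripper": 1}, {"tx": 0, "ty": 1, "tz": 9, "wx": 0, "wy": 0, "wz": 0, "gripper": 1}, {"tx": 0, "ty": 1, "tz": 11, "wx": 0, "wy": 0, "wz": 0, "gripper": 1}, {"tx": 0, "ty": 1, "tz": 13, "wx": 0, "wy": 0, "wz": 0, "gripper": 1}, {"tx": 0, "ty": 1, "tz": 14, "wx": 0, "wy": 0, "wz": 0, "gripper": 1}, {"tx": 0, "ty": 1, "tz": 14, "wx": 0, "wy": 0, "wz": 0, "gripper": 1}, {"tx": 0, "ty": 1, "tz": 14, "wx": 0, "wy": 0, "wz": 0, "gripper": 1}]'

```text
t: 4.33
tcp_pos: [533.8, 51.9, 29.2]
orientation: [-0.259, -3.131, 0.0]
contact_force: [0.0, 0.1, 0.3]
finger_gap: 0.0
gripper_force: 0.0
```

>>> carry_out --deltas '[{"tx": 0, "ty": -2, "tz": 0, "wx": 0, "wy": 0, "wz": 0, "gripper": 1}, {"tx": 0, "ty": -5, "tz": 0, "wx": 0, "wy": 0, "wz": 0, "gripper": 1}, {"tx": 0, "ty": -8, "tz": 0, "wx": 0, "wy": 0, "wz": 0, "gripper": 1}, {"tx": -1, "ty": -12, "tz": 0, "wx": 0, "wy": 0, "wz": 0, "gripper": 1}, {"tx": -1, "ty": -16, "tz": 0, "wx": 0, "wy": 0, "wz": 0, "gripper": 1}, {"tx": -1, "ty": -20, "tz": 0, "wx": 0, "wy": 0, "wz": 0, "gripper": 1}, {"tx": -2, "ty": -25, "tz": 0, "wx": 0, "wy": 0, "wz": 0, "gripper": 1}, {"tx": -2, "ty": -30, "tz": 0, "wx": 0, "wy": 0, "wz": 0, "gripper": 1}]'

```text
t: 5.0
tcp_pos: [531.0, 21.4, 29.3]
orientation: [0.259, 3.131, -0.0]
contact_force: [0.8, 0.8, 0.8]
finger_gap: 0.1
gripper_force: 0.3
```

>>> carry_out --deltas '[{"tx": 0, "ty": -5, "tz": 0, "wx": 0, "wy": 0, "wz": 0, "gripper": 1}, {"tx": -1, "ty": -10, "tz": 0, "wx": 0, "wy": 0, "wz": 0, "gripper": 1}, {"tx": -1, "ty": -15, "tz": 0, "wx": 0, "wy": 0, "wz": 0, "gripper": 1}, {"tx": -2, "ty": -20, "tz": 0, "wx": 0, "wy": 0, "wz": 0, "gripper": 1}, {"tx": -3, "ty": -25, "tz": 0, "wx": 0, "wy": 0, "wz": 0, "gripper": 1}, {"tx": -3, "ty": -30, "tz": 0, "wx": 0, "wy": 0, "wz": 0, "gripper": 1}, {"tx": -3, "ty": -33, "tz": 0, "wx": 0, "wy": 0, "wz": 0, "gripper": 1}, {"tx": -3, "ty": -33, "tz": 0, "wx": 0, "wy": 0, "wz": 0, "gripper": 1}]'

```text
t: 5.67
tcp_pos: [528.4, -11.8, 29.3]
orientation: [0.26, 3.131, -0.0]
contact_force: [0.1, 0.1, -0.1]
finger_gap: -0.1
gripper_force: 0.0
```

```bash
cat > m.py <<'E'
from h import *
import sys
a=imaging.camera("wrist"); s=telemetry.state(); t=T()
P=np.array([521.32,-57.83]);c=np.array([525,-40])
def world(u,v): return c+t[:2,1]*(u-300)/2-t[:2,0]*(v-200)/2
z=float(sys.argv[1])
b=cv2.warpPerspective(a,rect(z=z,c=c),(600,400)); h=cv2.cvtColor(b,cv2.COLOR_BGR2HSV)
m=((h[...,1]>110)&(h[...,2]>110)&(h[...,0]<32)).astype(np.uint8)
u0,v0=[int(x) for x in((t[:2,3]-c)@t[:2,1]*2+300,-(t[:2,3]-c)@t[:2,0]*2+200)]
k=np.zeros_like(m);cv2.circle(k,(u0,v0),115,1,-1);m*=k
pts=cv2.findNonZero(m);hull=cv2.convexHull(pts)
print(s["t"],s["tcp_pos"],s["contact_force"],"tcp px",u0,v0)
d=P-t[:2,3];print("tcp->pocket tool",t[:2,0]@d,t[:2,1]@d)
(g,r)=cv2.minEnclosingCircle(hull);print("enc",g,r,"tcp->nut",t[:2,0]@(world(*g)-t[:2,3]),t[:2,1]@(world(*g)-t[:2,3]))
cv2.imwrite("pics/%s.png"%sys.argv[2],b)
pu,pv=[int(x) for x in((P-c)@t[:2,1]*2+300,-(P-c)@t[:2,0]*2+200)];print("pocket px",pu,pv)
E
python3 m.py 38 r2
```

```text
5.7167 [528.37173745 -11.47415574  29.29727689] [1.47599553 0.32672088 0.77689794] tcp px 357 197
tcp->pocket tool -0.6893569091189837 -46.88407035870129
enc (378.0993957519531, 195.2420196533203) 65.37078094482422 tcp->nut 1.0003644307743045 10.358378361468183
pocket px 263 198
```

View pics/r2.png

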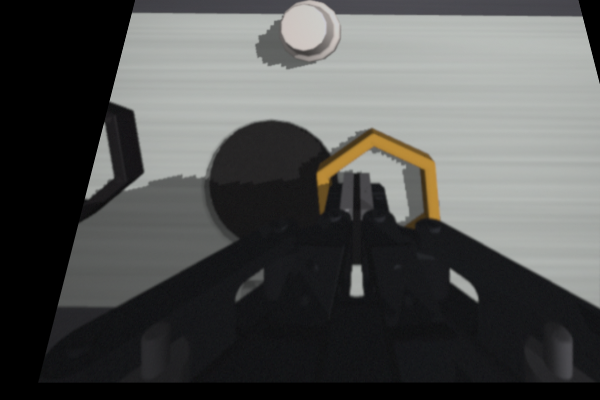

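Top view: the nut is at (378,197), the fingertips touch its leading bore wall, and it lines up laterally with the pocket. About 57 mm to go.

>>> carry_out --deltas '[{"tx": 0, "ty": -4, "tz": 0, "wx": 0, "wy": 0, "wz": 0, "gripper": 1}, {"tx": 0, "ty": -9, "tz": 0.5, "wx": 0, "wy": 0, "wz": 0, "gripper": 1}, {"tx": 0, "ty": -14, "tz": 1, "wx": 0, "wy": 0, "wz": 0, "gripper": 1}, {"tx": -0.5, "ty": -19, "tz": 1, "wx": 0, "wy": 0, "wz": 0, "gripper": 1}, {"tx": -0.5, "ty": -24, "tz": 1, "wx": 0, "wy": 0, "wz": 0, "gripper": 1}, {"tx": -0.5, "ty": -29, "tz": 1, "wx": 0, "wy": 0, "wz": 0, "gripper": 1}, {"tx": -0.5, "ty": -34, "tz": 1, "wx": 0, "wy": 0, "wz": 0, "gripper": 1}, {"tx": -0.5, "ty": -38, "tz": 1, "wx": 0, "wy": 0, "wz": 0, "gripper": 1}]'

```text
t: 6.38
tcp_pos: [522.5, -49.3, 28.2]
orientation: [-0.259, -3.131, 0.0]
contact_force: [-0.2, 1.4, 0.3]
finger_gap: 0.4
gripper_force: 0.2
```

>>> carry_out --deltas '[{"tx": 0, "ty": -2, "tz": 0, "wx": 0, "wy": 0, "wz": 0, "gripper": 1}, {"tx": 0, "ty": -4, "tz": 0, "wx": 0, "wy": 0, "wz": 0, "gripper": 1}, {"tx": 0, "ty": -6, "tz": 0, "wx": 0, "wy": 0, "wz": 0, "gripper": 1}, {"tx": 0, "ty": -8, "tz": 0, "wx": 0, "wy": 0, "wz": 0, "gripper": 1}, {"tx": 0, "ty": -10, "tz": 0, "wx": 0, "wy": 0, "wz": 0, "gripper": 1}, {"tx": 0, "ty": -12, "tz": 0, "wx": 0, "wy": 0, "wz": 0, "gripper": 1}, {"tx": 0, "ty": -14, "tz": 0, "wx": 0, "wy": 0, "wz": 0, "gripper": 1}, {"tx": 0, "ty": -15, "tz": 0, "wx": 0, "wy": 0, "wz": 0, "gripper": 1}]'

```text
t: 7.05
tcp_pos: [520.1, -63.6, 28.3]
orientation: [-0.259, -3.131, 0.0]
contact_force: [-0.7, 0.2, -0.5]
finger_gap: 0.0
gripper_force: 0.2
```

```bash
python3 m.py 38 r3
```

```text
7.1 [520.11430272 -63.7171406   28.27349281] [0.28247309 0.40985188 0.5094539 ] tcp px 251 198
tcp->pocket tool -0.22131644454844335 6.005260115801091
enc (284.3592834472656, 197.70301818847656) 66.9180679321289 tcp->nut 0.22889094205196514 16.37730959157869
pocket px 263 198
```

View pics/r3.png

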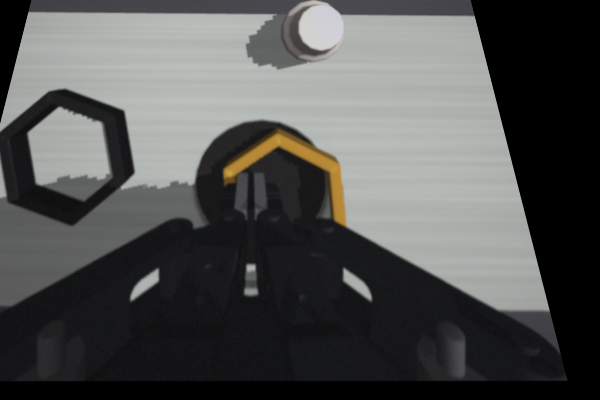

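Top view: the nut's leading side has tipped into the pocket (nut at about (284,198), pocket at (263,198)), and its trailing edge still rides on the plate. Force is tiny, so I continue in 1 mm steps.

>>> carry_out --deltas '[{"tx": 0, "ty": -1, "tz": 0, "wx": 0, "wy": 0, "wz": 0, "gripper": 1}, {"tx": 0, "ty": -2, "tz": 0.5, "wx": 0, "wy": 0, "wz": 0, "gripper": 1}, {"tx": 0, "ty": -3, "tz": 1, "wx": 0, "wy": 0, "wz": 0, "gripper": 1}, {"tx": 0, "ty": -4, "tz": 1, "wx": 0, "wy": 0, "wz": 0, "gripper": 1}, {"tx": 0, "ty": -5, "tz": 1, "wx": 0, "wy": 0, "wz": 0, "gripper": 1}, {"tx": 0, "ty": -6, "tz": 1, "wx": 0, "wy": 0, "wz": 0, "gripper": 1}, {"tx": 0, "ty": -6, "tz": 1, "wx": 0, "wy": 0, "wz": 0, "gripper": 1}, {"tx": 0, "ty": -6, "tz": 1, "wx": 0, "wy": 0, "wz": 0, "gripper": 1}]'

```text
t: 7.77
tcp_pos: [519.2, -69.5, 27.3]
orientation: [-0.259, -3.131, 0.0]
contact_force: [0.7, -0.9, -0.6]
finger_gap: -0.1
gripper_force: 0.0
```

```bash
python3 m.py 38 r4
```

```text
7.8167 [519.2091904  -69.43509675  27.30013773] [ 0.33111019  0.51779105 -0.087134  ] tcp px 240 198
tcp->pocket tool -0.17456064109627456 11.794206800633415
enc (272.29058837890625, 195.86598205566406) 66.00568389892578 tcp->nut 1.193232856979102 16.13187301916896
pocket px 263 198
```

View pics/r4.png

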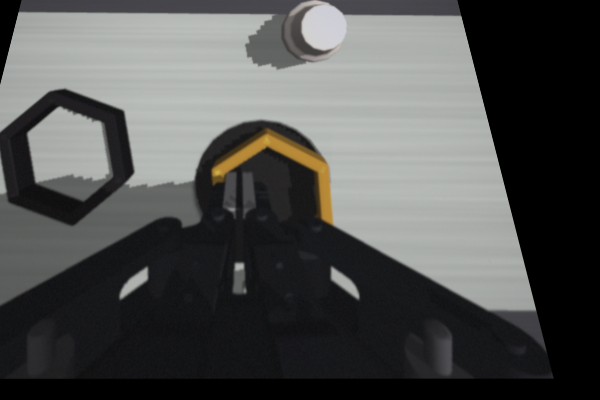

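The nut is at (272,196) and needs about 4 mm more to drop. I have now viewed 8 pictures.

>>> carry_out --deltas '[{"tx": 0, "ty": -0.5, "tz": 0, "wx": 0, "wy": 0, "wz": 0, "gripper": 1}, {"tx": 0, "ty": -1, "tz": 0, "wx": 0, "wy": 0, "wz": 0, "gripper": 1}, {"tx": 0, "ty": -1.5, "tz": 0, "wx": 0, "wy": 0, "wz": 0, "gripper": 1}, {"tx": 0, "ty": -2, "tz": 0, "wx": 0, "wy": 0, "wz": 0, "gripper": 1}, {"tx": 0, "ty": -2.5, "tz": 0, "wx": 0, "wy": 0, "wz": 0, "gripper": 1}, {"tx": 0, "ty": -3, "tz": 0, "wx": 0, "wy": 0, "wz": 0, "gripper": 1}, {"tx": 0, "ty": -3, "tz": 0, "wx": 0, "wy": 0, "wz": 0, "gripper": 1}, {"tx": 0, "ty": -3, "tz": 0, "wx": 0, "wy": 0, "wz": 0, "gripper": 1}]'

```text
t: 8.48
tcp_pos: [518.7, -72.4, 27.3]
orientation: [-0.259, -3.131, 0.0]
contact_force: [0.1, 1.2, -0.5]
finger_gap: -0.2
gripper_force: 0.1
```

```bash
python3 m.py 38 r5; python3 m.py 32 r5b
```

```text
8.5333 [518.69062113 -72.35094373  27.27946755] [0.05629604 0.27961223 0.80069573] tcp px 234 198
tcp->pocket tool -0.20738734263327796 14.755623670333147
enc (266.60736083984375, 195.6503143310547) 65.8118896484375 tcp->nut 1.2675114934696163 16.25164806584858
pocket px 263 198
8.5833 [518.71069846 -72.33483808  27.30895481] [ 0.33890543 -0.02106964  1.03544512] tcp px 234 198
tcp->pocket tool -0.19025544687012497 14.736437315039993
enc (268.09100341796875, 201.72628784179688) 68.9146957397461 tcp->nut -1.7533751952839718 16.9742817647562
pocket px 263 198
```

>>> carry_out --deltas '[{"tx": 0, "ty": -0.4, "tz": 0, "wx": 0, "wy": 0, "wz": 0, "gripper": 1}, {"tx": 0, "ty": -0.8, "tz": 0, "wx": 0, "wy": 0, "wz": 0, "gripper": 1}, {"tx": 0, "ty": -1.2, "tz": 0, "wx": 0, "wy": 0, "wz": 0, "gripper": 1}, {"tx": 0, "ty": -1.6, "tz": 0, "wx": 0, "wy": 0, "wz": 0, "gripper": 1}, {"tx": 0, "ty": -2, "tz": 0, "wx": 0, "wy": 0, "wz": 0, "gripper": 1}, {"tx": 0, "ty": -2, "tz": 0, "wx": 0, "wy": 0, "wz": 0, "gripper": 1}, {"tx": 0, "ty": -2, "tz": 0, "wx": 0, "wy": 0, "wz": 0, "gripper": 1}, {"tx": 0, "ty": -2, "tz": 0, "wx": 0, "wy": 0, "wz": 0, "gripper": 1}]'

```text
t: 9.25
tcp_pos: [518.4, -74.3, 27.3]
orientation: [0.259, 3.131, -0.0]
contact_force: [0.4, 1.2, -0.9]
finger_gap: -0.2
gripper_force: 0.2
```

```bash
python3 m.py 38 r6; python3 m.py 32 r6b
python3 -c "
import cv2,numpy as np
cv2.imwrite('pics/cmp.png',np.hstack([cv2.imread('pics/%s.png'%n)[80:280,130:400] for n in('r5','r6')]))"
```

```text
9.3 [518.38863224 -74.32440142  27.29491882] [-0.3256895   0.96651867 -0.21662539] tcp px 230 198
tcp->pocket tool -0.18033965582955336 16.75188561550119
enc (261.6622619628906, 194.10325622558594) 64.2078857421875 tcp->nut 2.0687727222571453 15.775386904529206
pocket px 263 198
9.35 [518.36024803 -74.28092178  27.28835014] [-0.39910756  0.39511697  0.41022867] tcp px 230 198
tcp->pocket tool -0.21604879250898268 16.713655531480335
enc (263.4409484863281, 200.03936767578125) 67.12771606445312 tcp->nut -0.9356064132217101 16.626476453521516
pocket px 263 198
```

View pics/cmp.png

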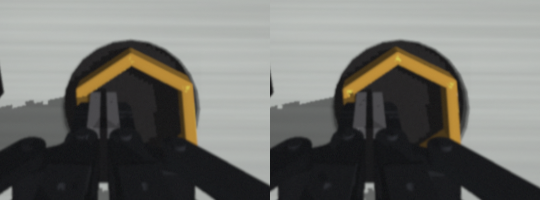

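Right crop: the nut is centred with the dark pocket rim showing all round, and its apparent size has shrunk, so it has dropped. I'll back the fingers to the bore centre, lift, and measure without occlusion.

>>> carry_out --deltas '[{"tx": 0, "ty": 4, "tz": 0, "wx": 0, "wy": 0, "wz": 0, "gripper": 1}, {"tx": 0, "ty": 9, "tz": 0, "wx": 0, "wy": 0, "wz": 0, "gripper": 1}, {"tx": 0, "ty": 14, "tz": 0, "wx": 0, "wy": 0, "wz": 0, "gripper": 1}, {"tx": 0, "ty": 14, "tz": -2, "wx": 0, "wy": 0, "wz": 0, "gripper": 1}, {"tx": 0, "ty": 14, "tz": -8, "wx": 0, "wy": 0, "wz": 0, "gripper": 1}, {"tx": 0, "ty": 14, "tz": -25, "wx": 0, "wy": 0, "wz": 0, "gripper": 1}, {"tx": 0, "ty": 14, "tz": -50, "wx": 0, "wy": 0, "wz": 0, "gripper": 1}, {"tx": 0, "ty": 14, "tz": -75, "wx": 0, "wy": 0, "wz": 0, "gripper": 1}]'

```text
t: 10.02
tcp_pos: [520.0, -60.3, 103.0]
orientation: [-0.259, -3.129, -0.0]
contact_force: [1.1, 0.0, -0.2]
finger_gap: -0.1
gripper_force: 0.0
```

>>> carry_out --deltas '[{"tx": -25, "ty": 10, "tz": -10, "wx": 0, "wy": 0, "wz": 0, "gripper": 1}, {"tx": -50, "ty": 25, "tz": -10, "wx": 0, "wy": 0, "wz": 0, "gripper": 1}, {"tx": -80, "ty": 50, "tz": -10, "wx": 0, "wy": 0, "wz": 0, "gripper": 1}, {"tx": -80, "ty": 50, "tz": -10, "wx": 0, "wy": 0, "wz": 0, "gripper": 1}, {"tx": -80, "ty": 50, "tz": -10, "wx": 0, "wy": 0, "wz": 0, "gripper": 1}, {"tx": -80, "ty": 50, "tz": -10, "wx": 0, "wy": 0, "wz": 0, "gripper": 1}, {"tx": -80, "ty": 50, "tz": -10, "wx": 0, "wy": 0, "wz": 0, "gripper": 1}, {"tx": -80, "ty": 50, "tz": -10, "wx": 0, "wy": 0, "wz": 0, "gripper": 1}]'

```text
t: 10.68
tcp_pos: [606.9, -24.8, 112.4]
orientation: [-0.26, -3.13, 0.0]
contact_force: [-0.3, 0.4, 0.6]
finger_gap: -0.1
gripper_force: 0.0
```

Run:
```python
from h import *
a=imaging.camera("wrist"); s=telemetry.state(); t=T(); c=np.array([525,-40]); P=np.array([521.32,-57.83])
print(s["t"],s["tcp_pos"],s["contact_force"])
def world(u,v): return c+t[:2,1]*(u-300)/2-t[:2,0]*(v-200)/2
pu,pv=[(P-c)@t[:2,1]*2+300,-(P-c)@t[:2,0]*2+200]
for z in(32,38):
    b=cv2.warpPerspective(a,rect(z=z,c=c),(600,400)); h=cv2.cvtColor(b,cv2.COLOR_BGR2HSV)
    m=((h[...,1]>110)&(h[...,2]>110)&(h[...,0]<32)).astype(np.uint8);k=np.zeros_like(m);cv2.circle(k,(int(pu),int(pv)),95,1,-1);m*=k
    hull=cv2.convexHull(cv2.findNonZero(m));M=cv2.moments(hull);g=np.array((M["m10"],M["m01"]))/M["m00"]
    d=world(*g)-P;print(z,g,pu,pv,"flats",np.sqrt(cv2.contourArea(hull)/.866)/2,"off tool",t[:2,0]@d,t[:2,1]@d)
for r in finder.cut_out("keeper_knob","wrist"):print(round(r["confidence"],2),np.round(r["bbox"]),px2w("wrist",*r["bbox"][:2],60))
for r in finder.cut_out("keeper","wrist"):print("k",round(r["confidence"],2),np.round(r["bbox"]))
b=cv2.warpPerspective(a,rect(z=26,c=c),(600,400))
cv2.imwrite("pics/fin.png",np.hstack([a[:, 0:400],b[:400,150:550]][:1]+[cv2.copyMakeBorder(b[:,100:500],0,20,0,0,0)]))
```

```text
10.7333 [607.09890772 -24.78950595 112.48258891] [-0.43143058 -0.25817875 -0.05798793]
32 [263.50126074 203.77570719] 263.6142086997073 198.62909699761894 flats 60.52837023058991 off tool -2.573305438460872 -0.05647383766367653
38 [265.93380448 204.1745583 ] 263.6142086997073 198.62909699761894 flats 58.924884661173195 off tool -2.7727309517669214 1.1597980146531817
0.59 [227. 235.  61. 130.] [604.58209044 -61.06142597  60.        ]
0.51 [212. 108.  94.  97.] [523.05582077 -52.60566219  60.        ]
0.29 [258. 151. 511. 301.] [552.65760825 -29.93571277  60.        ]
k 0.87 [229. 240.  61. 132.]
```

View pics/fin.png

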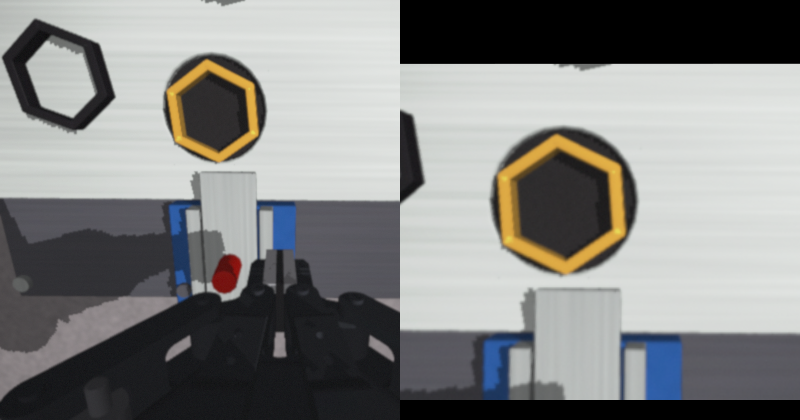

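The nut appears in the pocket with the dark floor showing inside and around it, but about 2.4 mm off centre toward the keeper, at its play limit. A gentle nudge back toward the centre will make sure no corner rests on the rim.

>>> carry_out --deltas '[{"tx": 30, "ty": -18, "tz": 5, "wx": 0, "wy": 0, "wz": 0, "gripper": 1}, {"tx": 60, "ty": -36, "tz": 10, "wx": 0, "wy": 0, "wz": 0, "gripper": 1}, {"tx": 77, "ty": -46, "tz": 20, "wx": 0, "wy": 0, "wz": 0, "gripper": 1}, {"tx": 77, "ty": -46.5, "tz": 40, "wx": 0, "wy": 0, "wz": 0, "gripper": 1}, {"tx": 77, "ty": -46.5, "tz": 60, "wx": 0, "wy": 0, "wz": 0, "gripper": 1}, {"tx": 77, "ty": -46.5, "tz": 74, "wx": 0, "wy": 0, "wz": 0, "gripper": 1}, {"tx": 77, "ty": -46.5, "tz": 82, "wx": 0, "wy": 0, "wz": 0, "gripper": 1}, {"tx": 77, "ty": -46.5, "tz": 86, "wx": 0, "wy": 0, "wz": 0, "gripper": 1}]'

```text
t: 11.5
tcp_pos: [523.4, -57.4, 25.3]
orientation: [-0.259, -3.129, -0.001]
contact_force: [-0.4, -0.2, 1.4]
finger_gap: 0.2
gripper_force: 0.0
```

>>> carry_out --deltas '[{"tx": 2, "ty": 0, "tz": 0, "wx": 0, "wy": 0, "wz": 0, "gripper": 1}, {"tx": 4, "ty": 0, "tz": 0, "wx": 0, "wy": 0, "wz": 0, "gripper": 1}, {"tx": 6, "ty": 0, "tz": 0, "wx": 0, "wy": 0, "wz": 0, "gripper": 1}, {"tx": 8, "ty": 0, "tz": 0, "wx": 0, "wy": 0, "wz": 0, "gripper": 1}, {"tx": 9, "ty": 0, "tz": 0, "wx": 0, "wy": 0, "wz": 0, "gripper": 1}, {"tx": 10, "ty": 0, "tz": 0, "wx": 0, "wy": 0, "wz": 0, "gripper": 1}, {"tx": 11, "ty": 0, "tz": 0, "wx": 0, "wy": 0, "wz": 0, "gripper": 1}, {"tx": 11, "ty": 0, "tz": 0, "wx": 0, "wy": 0, "wz": 0, "gripper": 1}]'

```text
t: 12.17
tcp_pos: [513.2, -55.7, 26.4]
orientation: [0.259, 3.131, -0.0]
contact_force: [-0.1, 0.1, 0.4]
finger_gap: 0.1
gripper_force: 0.0
```

```bash
cat > c.py <<'E'
from h import *
a=imaging.camera("wrist"); s=telemetry.state(); t=T(); c=np.array([525,-40]); P=np.array([521.32,-57.83])
print(s["t"],s["tcp_pos"],s["contact_force"])
pu,pv=[(P-c)@t[:2,1]*2+300,-(P-c)@t[:2,0]*2+200]
b=cv2.warpPerspective(a,rect(z=32,c=c),(600,400)); h=cv2.cvtColor(b,cv2.COLOR_BGR2HSV)
m=((h[...,1]>110)&(h[...,2]>110)&(h[...,0]<32)).astype(np.uint8);k=np.zeros_like(m);cv2.circle(k,(int(pu),int(pv)),95,1,-1);m*=k
q=cv2.findNonZero(m)[:,0];print("pocket",pu,pv,"nut u",q[:,0].min(),q[:,0].max(),"v",q[:,1].min(),q[:,1].max())
cv2.imwrite("last.png",b)
E
python3 c.py
```

```text
12.2167 [513.36257869 -55.68690929  26.39735656] [ 0.22967644  0.21421246 -0.07945193]
pocket 263.61537397434455 198.59850563968175 nut u 202 323 v 133 270
```

>>> carry_out --deltas '[{"tx": 0.5, "ty": 0, "tz": 0, "wx": 0, "wy": 0, "wz": 0, "gripper": 1}, {"tx": 1, "ty": 0, "tz": 0, "wx": 0, "wy": 0, "wz": 0, "gripper": 1}, {"tx": 1.5, "ty": 0, "tz": 0, "wx": 0, "wy": 0, "wz": 0, "gripper": 1}, {"tx": 2, "ty": 0, "tz": 0, "wx": 0, "wy": 0, "wz": 0, "gripper": 1}, {"tx": 2.5, "ty": 0, "tz": 0, "wx": 0, "wy": 0, "wz": 0, "gripper": 1}, {"tx": 2.5, "ty": 0, "tz": 0, "wx": 0, "wy": 0, "wz": 0, "gripper": 1}, {"tx": 2.5, "ty": 0, "tz": 0, "wx": 0, "wy": 0, "wz": 0, "gripper": 1}, {"tx": 2.5, "ty": 0, "tz": 0, "wx": 0, "wy": 0, "wz": 0, "gripper": 1}]'

```text
t: 12.88
tcp_pos: [510.9, -55.3, 26.3]
orientation: [0.259, 3.131, -0.0]
contact_force: [0.2, -0.1, -0.9]
finger_gap: 0.1
gripper_force: 0.2
```

```bash
python3 c.py
```

```text
12.9333 [510.92670646 -55.31645402  26.31982467] [ 0.28570218  0.00493791 -0.0675735 ]
pocket 263.6152951530313 198.60055282693457 nut u 207 323 v 131 270
```

The nut slid freely by about 1 mm and is now near the centre, so it is seated. Now back off, lift, and go behind the knob (about (634,-67), fingers to (664,-72)).

>>> carry_out --deltas '[{"tx": -4, "ty": 0, "tz": 0, "wx": 0, "wy": 0, "wz": 0, "gripper": 1}, {"tx": -10, "ty": 0, "tz": -1, "wx": 0, "wy": 0, "wz": 0, "gripper": 1}, {"tx": -12, "ty": 0, "tz": -10, "wx": 0, "wy": 0, "wz": 0, "gripper": 1}, {"tx": -12, "ty": 0, "tz": -35, "wx": 0, "wy": 0, "wz": 0, "gripper": 1}, {"tx": -14, "ty": 2, "tz": -70, "wx": 0, "wy": 0, "wz": 0, "gripper": 1}, {"tx": -45, "ty": 4, "tz": -80, "wx": 0, "wy": 0, "wz": 0, "gripper": 1}, {"tx": -80, "ty": 6, "tz": -80, "wx": 0, "wy": 0, "wz": 0, "gripper": 1}, {"tx": -115, "ty": 9, "tz": -80, "wx": 0, "wy": 0, "wz": 0, "gripper": 1}]'

```text
t: 13.6
tcp_pos: [628.5, -65.8, 109.4]
orientation: [0.259, 3.127, -0.002]
contact_force: [0.1, 0.3, 0.2]
finger_gap: -0.2
gripper_force: 0.0
```

>>> carry_out --deltas '[{"tx": -20, "ty": 0, "tz": 0, "wx": 0, "wy": 0, "wz": 0, "gripper": 1}, {"tx": -40, "ty": 0, "tz": 0, "wx": 0, "wy": 0, "wz": 0, "gripper": 1}, {"tx": -40, "ty": 0, "tz": 10, "wx": 0, "wy": 0, "wz": 0, "gripper": 1}, {"tx": -40, "ty": 0, "tz": 25, "wx": 0, "wy": 0, "wz": 0, "gripper": 1}, {"tx": -40, "ty": 0, "tz": 40, "wx": 0, "wy": 0, "wz": 0, "gripper": 1}, {"tx": -40, "ty": 0, "tz": 50, "wx": 0, "wy": 0, "wz": 0, "gripper": 1}, {"tx": -40, "ty": 0, "tz": 56, "wx": 0, "wy": 0, "wz": 0, "gripper": 1}, {"tx": -40, "ty": 0, "tz": 56, "wx": 0, "wy": 0, "wz": 0, "gripper": 1}]'

```text
t: 14.27
tcp_pos: [662.9, -71.3, 47.5]
orientation: [-0.259, -3.126, -0.001]
contact_force: [-1.4, -0.1, -0.6]
finger_gap: -0.0
gripper_force: 0.0
```

>>> carry_out --deltas '[{"tx": 4, "ty": 0, "tz": 0, "wx": 0, "wy": 0, "wz": 0, "gripper": 1}, {"tx": 8, "ty": 0, "tz": 0, "wx": 0, "wy": 0, "wz": 0, "gripper": 1}, {"tx": 12, "ty": 0, "tz": 0, "wx": 0, "wy": 0, "wz": 0, "gripper": 1}, {"tx": 16, "ty": 0, "tz": 0, "wx": 0, "wy": 0, "wz": 0, "gripper": 1}, {"tx": 20, "ty": 0, "tz": 0, "wx": 0, "wy": 0, "wz": 0, "gripper": 1}, {"tx": 25, "ty": 0, "tz": 0, "wx": 0, "wy": 0, "wz": 0, "gripper": 1}, {"tx": 30, "ty": 0, "tz": 0, "wx": 0, "wy": 0, "wz": 0, "gripper": 1}, {"tx": 35, "ty": 0, "tz": 0, "wx": 0, "wy": 0, "wz": 0, "gripper": 1}]'

```text
t: 14.93
tcp_pos: [631.0, -66.1, 51.1]
orientation: [0.259, 3.129, -0.0]
contact_force: [2.7, 1.0, 1.9]
finger_gap: -0.1
gripper_force: 1.5
```

>>> carry_out --deltas '[{"tx": 4, "ty": 0, "tz": 0, "wx": 0, "wy": 0, "wz": 0, "gripper": 1}, {"tx": 8, "ty": 0, "tz": 0, "wx": 0, "wy": 0, "wz": 0, "gripper": 1}, {"tx": 12, "ty": 0, "tz": 0, "wx": 0, "wy": 0, "wz": 0, "gripper": 1}, {"tx": 16, "ty": 0, "tz": 0, "wx": 0, "wy": 0, "wz": 0, "gripper": 1}, {"tx": 20, "ty": 0, "tz": 0, "wx": 0, "wy": 0, "wz": 0, "gripper": 1}, {"tx": 24, "ty": 0, "tz": 0, "wx": 0, "wy": 0, "wz": 0, "gripper": 1}, {"tx": 28, "ty": 0, "tz": 0, "wx": 0, "wy": 0, "wz": 0, "gripper": 1}, {"tx": 30, "ty": 0, "tz": 0, "wx": 0, "wy": 0, "wz": 0, "gripper": 1}]'

```text
t: 15.6
tcp_pos: [600.5, -61.1, 50.1]
orientation: [-0.259, -3.13, -0.0]
contact_force: [2.5, 0.3, 2.3]
finger_gap: 0.1
gripper_force: 1.3
```

>>> carry_out --deltas '[{"tx": 1, "ty": 0, "tz": 0, "wx": 0, "wy": 0, "wz": 0, "gripper": 1}, {"tx": 2, "ty": 0, "tz": 0, "wx": 0, "wy": 0, "wz": 0, "gripper": 1}, {"tx": 3, "ty": 0, "tz": 0, "wx": 0, "wy": 0, "wz": 0, "gripper": 1}, {"tx": 4, "ty": 0, "tz": 0, "wx": 0, "wy": 0, "wz": 0, "gripper": 1}, {"tx": 5, "ty": 0, "tz": 0, "wx": 0, "wy": 0, "wz": 0, "gripper": 1}, {"tx": 6, "ty": 0, "tz": 0, "wx": 0, "wy": 0, "wz": 0, "gripper": 1}, {"tx": 7, "ty": 0, "tz": 0, "wx": 0, "wy": 0, "wz": 0, "gripper": 1}, {"tx": 8, "ty": 0, "tz": 0, "wx": 0, "wy": 0, "wz": 0, "gripper": 1}]'

```text
t: 16.27
tcp_pos: [593.1, -59.8, 50.1]
orientation: [-0.259, -3.131, -0.0]
contact_force: [2.7, 0.1, 0.5]
finger_gap: -0.3
gripper_force: 1.3
```

>>> carry_out --deltas '[{"tx": 0.7, "ty": 0, "tz": 0, "wx": 0, "wy": 0, "wz": 0, "gripper": 1}, {"tx": 1.4, "ty": 0, "tz": 0, "wx": 0, "wy": 0, "wz": 0, "gripper": 1}, {"tx": 2.1, "ty": 0, "tz": 0, "wx": 0, "wy": 0, "wz": 0, "gripper": 1}, {"tx": 2.8, "ty": 0, "tz": 0, "wx": 0, "wy": 0, "wz": 0, "gripper": 1}, {"tx": 3.5, "ty": 0, "tz": 0, "wx": 0, "wy": 0, "wz": 0, "gripper": 1}, {"tx": 4.2, "ty": 0, "tz": 0, "wx": 0, "wy": 0, "wz": 0, "gripper": 1}, {"tx": 5, "ty": 0, "tz": 0, "wx": 0, "wy": 0, "wz": 0, "gripper": 1}, {"tx": 5, "ty": 0, "tz": 0, "wx": 0, "wy": 0, "wz": 0, "gripper": 1}]'

```text
t: 16.93
tcp_pos: [588.1, -58.9, 50.2]
orientation: [-0.259, -3.13, -0.0]
contact_force: [2.2, 0.9, 0.2]
finger_gap: -0.3
gripper_force: 0.9
```

>>> carry_out --deltas '[{"tx": 0.7, "ty": 0, "tz": 0, "wx": 0, "wy": 0, "wz": 0, "gripper": 1}, {"tx": 1.4, "ty": 0, "tz": 0, "wx": 0, "wy": 0, "wz": 0, "gripper": 1}, {"tx": 2.1, "ty": 0, "tz": 0, "wx": 0, "wy": 0, "wz": 0, "gripper": 1}, {"tx": 2.8, "ty": 0, "tz": 0, "wx": 0, "wy": 0, "wz": 0, "gripper": 1}, {"tx": 3.5, "ty": 0, "tz": 0, "wx": 0, "wy": 0, "wz": 0, "gripper": 1}, {"tx": 4.2, "ty": 0, "tz": 0, "wx": 0, "wy": 0, "wz": 0, "gripper": 1}, {"tx": 5, "ty": 0, "tz": 0, "wx": 0, "wy": 0, "wz": 0, "gripper": 1}, {"tx": 5, "ty": 0, "tz": 0, "wx": 0, "wy": 0, "wz": 0, "gripper": 1}]'

```text
t: 17.6
tcp_pos: [584.9, -58.5, 50.5]
orientation: [0.259, 3.127, -0.0]
contact_force: [9.2, 0.3, -5.6]
finger_gap: 0.0
gripper_force: 4.4
```

>>> carry_out --deltas '[{"tx": 0.5, "ty": 0, "tz": 0, "wx": 0, "wy": 0, "wz": 0, "gripper": 1}, {"tx": 1, "ty": 0, "tz": 0, "wx": 0, "wy": 0, "wz": 0, "gripper": 1}, {"tx": 1.5, "ty": 0, "tz": 0, "wx": 0, "wy": 0, "wz": 0, "gripper": 1}, {"tx": 1.5, "ty": 0, "tz": 0, "wx": 0, "wy": 0, "wz": 0, "gripper": 1}, {"tx": 1.5, "ty": 0, "tz": 0, "wx": 0, "wy": 0, "wz": 0, "gripper": 1}, {"tx": 1.5, "ty": 0, "tz": 0, "wx": 0, "wy": 0, "wz": 0, "gripper": 1}, {"tx": 1.5, "ty": 0, "tz": 0, "wx": 0, "wy": 0, "wz": 0, "gripper": 1}, {"tx": 1.5, "ty": 0, "tz": 0, "wx": 0, "wy": 0, "wz": 0, "gripper": 1}]'

```text
t: 18.27
tcp_pos: [584.9, -58.5, 50.7]
orientation: [0.259, 3.124, -0.001]
contact_force: [12.9, -0.0, -8.7]
finger_gap: -0.2
gripper_force: 6.7
```

>>> carry_out --deltas '[{"tx": -3, "ty": 0, "tz": 0, "wx": 0, "wy": 0, "wz": 0, "gripper": 1}, {"tx": -8, "ty": 0, "tz": 0, "wx": 0, "wy": 0, "wz": 0, "gripper": 1}, {"tx": -15, "ty": 0, "tz": 0, "wx": 0, "wy": 0, "wz": 0, "gripper": 1}, {"tx": -20, "ty": 0, "tz": -10, "wx": 0, "wy": 0, "wz": 0, "gripper": 1}, {"tx": -25, "ty": 0, "tz": -30, "wx": 0, "wy": 0, "wz": 0, "gripper": 1}, {"tx": -30, "ty": 15, "tz": -60, "wx": 0, "wy": 0, "wz": 0, "gripper": 1}, {"tx": -30, "ty": 35, "tz": -80, "wx": 0, "wy": 0, "wz": 0, "gripper": 1}, {"tx": -30, "ty": 35, "tz": -80, "wx": 0, "wy": 0, "wz": 0, "gripper": 1}]'

```text
t: 18.93
tcp_pos: [621.2, -26.7, 136.6]
orientation: [0.256, 3.122, -0.0]
contact_force: [1.4, 0.2, 0.7]
finger_gap: -0.3
gripper_force: 0.0
```

Run:
```python
from h import *
a=imaging.camera("wrist"); s=telemetry.state();print(s["t"],s["tcp_pos"],s["contact_force"])
cv2.imwrite("w_end.png",a)
t=T();c=np.array([525,-40]);P=np.array([521.32,-57.83])
# tongue tip: bright-to-brass/dark transition along keeper centreline, at z=41; knob red centroid
h=cv2.cvtColor(a,cv2.COLOR_BGR2HSV);r=((h[...,1]>150)&(h[...,2]>60)&((h[...,0]<6)|(h[...,0]>174))).astype(np.uint8)
n,l,st,ce=cv2.connectedComponentsWithStats(r);i=1+np.argmax(st[1:,4]);print(st[i],ce[i])
d=px2w("wrist",*ce[i],58)[:2]-P;print("knob from pocket, tool",t[:2,0]@d,t[:2,1]@d)
h=((h[...,1]>110)&(h[...,2]>110)&(h[...,0]>8)&(h[...,0]<32))
print("brass px",h.sum())
for q in("brass_nut","keeper","black_nut"):
  for x in finder.cut_out(q,"wrist")[:2]:print(q,round(x["confidence"],2),np.round(x["bbox"]))
b=cv2.warpPerspective(a,rect(z=41,c=c),(600,400));cv2.imwrite("end41.png",b)
# profile along keeper centre column
print([int(x) for x in b[100:330:6,275:290].mean((1,2))])
```

```text
18.9833 [619.71447115 -27.61266203 134.03572905] [-0.73596039 -0.30420378  0.21436315]
[211 139  29  26 580] [225.28275862 150.83965517]
knob from pocket, tool -41.75932287314239 7.049320829424121
brass px 998
brass_nut 0.96 [552.  78.  15.  70.]
brass_nut 0.6 [217.  85.  87.  82.]
keeper 0.81 [229. 132.  60. 164.]
keeper 0.24 [ 75.  57. 102. 103.]
black_nut 0.96 [ 74.  58. 103. 104.]
[218, 223, 217, 220, 199, 59, 75, 184, 185, 186, 186, 187, 188, 188, 189, 189, 190, 190, 191, 190, 190, 191, 191, 191, 191, 191, 166, 73, 82, 85, 84, 93, 137, 184, 187, 187, 187, 186, 185]
```

Run:
```python
from h import *
a=cv2.imread("w_end.png");t=T();c=np.array([525,-40])
h=cv2.cvtColor(a,cv2.COLOR_BGR2HSV);b=((h[...,0]>100)&(h[...,0]<125)&(h[...,1]>150)&(h[...,2]>90)).astype(np.uint8)
n,l,st,ce=cv2.connectedComponentsWithStats(b)
for s in st[1:]:
    if s[4]>60:
        for z in(26,40):
            d=px2w("wrist",s[0]+s[2]/2,s[1],z)[:2]-np.array([521.32,-57.83]);print(s,z,"front edge tool x",(t[:2,0]@d).round(1))
r=((h[...,1]>150)&(h[...,2]>60)&((h[...,0]<6)|(h[...,0]>174)))
v,u=np.nonzero(r);print(u.min(),u.max(),v.min(),v.max())
# base corner dark edges: plate far edge row at column away from keeper
print([int(x) for x in cv2.warpPerspective(a,rect(z=26,c=c),(600,400))[200:380:4,420:440].mean((1,2))])
```

```text
[ 176  178   20   75 1012] 26 front edge tool x -62.1
[ 176  178   20   75 1012] 40 front edge tool x -59.7
[ 272  179   21   71 1372] 26 front edge tool x -62.9
[ 272  179   21   71 1372] 40 front edge tool x -60.4
[ 211  212   48   62 2757] 26 front edge tool x -90.9
[ 211  212   48   62 2757] 40 front edge tool x -86.9
[184 265  13   9  84] 26 front edge tool x -139.7
[184 265  13   9  84] 40 front edge tool x -132.9
211 239 139 164
[224, 221, 220, 218, 219, 222, 220, 219, 218, 220, 222, 222, 220, 218, 219, 220, 222, 225, 222, 224, 223, 219, 219, 221, 221, 220, 220, 218, 218, 200, 98, 92, 90, 93, 92, 91, 93, 93, 94, 92, 93, 95, 95, 94, 92]
```

Run:
```python
from h import *
s=telemetry.state();print(s["t"],s["tcp_pos"],abs(np.array(s["qvel"])).max())
a=imaging.camera("wrist");t=T();P=np.array([521.32,-57.83]);print(T()[:3,3])
h=cv2.cvtColor(a,cv2.COLOR_BGR2HSV);X=lambda u,v,z:((t[:2,0]@(px2w("wrist",u,v,z)[:2]-P)).round(1),(t[:2,1]@(px2w("wrist",u,v,z)[:2]-P)).round(1))
b=((h[...,0]>100)&(h[...,0]<125)&(h[...,1]>150)&(h[...,2]>90)).astype(np.uint8)
for s in cv2.connectedComponentsWithStats(b)[2][1:]:
    if s[4]>500:print("blue",s,X(s[0]+s[2]/2,s[1],26),X(s[0]+s[2]/2,s[1],40))
r=((h[...,1]>150)&(h[...,2]>60)&((h[...,0]<6)|(h[...,0]>174)))
v,u=np.nonzero(r);print(u.min(),u.max(),v.min(),v.max(),"top-edge",X(u.mean(),v.min(),71),"bot",X(u.mean(),v.max(),71),X(u.mean(),v.max(),41))
# tongue tip & plate edge
for z,off,nm in((41,8,"tongue"),(26,75,"plate")):
    w=cv2.warpPerspective(a,rect(z=z,c=P+t[:2,1]*off),(40,400)).mean((1,2));g=np.diff(cv2.GaussianBlur(w.reshape(-1,1),(1,5),0).ravel())
    k=np.argsort(-abs(g))[:8];print(nm,sorted([(-(int(i)-200)/2,int(g[i])) for i in k]))
m=((h[...,1]>110)&(h[...,2]>110)&(h[...,0]>8)&(h[...,0]<32));m[:,400:]=0
v,u=np.nonzero(m);print("brass",u.min(),u.max(),v.min(),v.max(),X(u.mean(),v.min(),32),X(u.min(),v.mean(),32),X(u.max(),v.mean(),32))
```

```text
19.1333 [616.39775282 -28.64296766 129.4037519 ] 0.013550382185368833
[616.11220058 -28.774539   128.93239921]
blue [ 178  187   20   76 1025] (np.float64(-69.1), np.float64(-31.2)) (np.float64(-66.3), np.float64(-26.9))
blue [ 276  187   21   70 1222] (np.float64(-69.1), np.float64(49.5)) (np.float64(-66.3), np.float64(49.2))
blue [ 213  221   49   64 2666] (np.float64(-98.4), np.float64(8.3)) (np.float64(-93.9), np.float64(10.3))
214 243 147 173 top-edge (np.float64(-33.7), np.float64(10.8)) bot (np.float64(-50.6), np.float64(10.0)) (np.float64(-55.2), np.float64(5.0))
tongue [(-62.0, -15), (-61.5, -23), (-61.0, -25), (-60.5, -21), (58.5, 17), (59.0, 45), (59.5, 58), (60.0, 35)]
plate [(-65.0, -21), (-64.5, -25), (-64.0, -23), (-63.5, -16), (64.0, 47), (64.5, 73), (65.0, 54), (65.5, 18)]
brass 177 262 48 135 (np.float64(32.4), np.float64(-17.7)) (np.float64(0.4), np.float64(-31.9)) (np.float64(0.4), np.float64(30.9))
```

```bash
python3 -c "
from h import *
print(workorder.job_done())"
```

```text
the job is handed in; nothing more can be done
None
```

The job is handed in, but no verdict was returned: by my measurements the brass nut lies centred in the pocket, the keeper is hard against its end stop (about 74 mm of 75 mm travel), the arm is clear, and I never touched the black nut or the bystanders.

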